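# Ease the spice jar back into the packed spice rack

### The arm

A 6-joint arm with a two-finger parallel gripper is mounted at the origin on the work surface; the furniture and walls round the work are solid. World frame = base frame: x ahead of the robot, y to its left, z up, the work surface at z = 0. Lengths are in m, angles in rad, forces in N, time in s.
With the tool pointing down it reaches from about 0.375 to 0.975 m from the base axis. Payload 3.8 kg.
Tool frame: the origin (TCP) lies midway between the tips of the shut fingers; the grasp point (between the pads) lies 19 mm behind it; z points along the fingers, y is the line along which they close (so a half turn about z gives the same grasp; the last joint's range is limited). The gripper opens to 85 mm and grips with 20 to 120 N. Pads are 22 mm wide; open, the fingers measure 114 mm over their backs; the gripper's body (76 mm by 85 mm) begins 54 mm behind the grasp point. The pads swing forward as they close: fully open they stand 13 mm farther back than shut.
Start: joints at [1.15, 0.264, 1.604, -0, 1.274, -0.037], TCP at [0.253, 0.626, 0.231] pointing down, gripper open.
Joint ranges: [-2.63, 2.63], [-0.94, 2.18], [0.31, 2.57], [-1.31, 4.45], [0, 2.66], [-2.55, 2.55]. Speed limits (rad/s): [2.57, 2.57, 3.14, 3.14, 3.14, 3.14].

### API

Orientations are given as a rotation vector (axis times angle).
In Python, from workcell import status, read_camera, workorder, masks_of gives the robot as it stands.
- The arm moves only by the tool drive_tool, never from a script. Its argument "rows" is a list of rows, each a list of 7 numbers: the turn, a rotation vector about the tool's x, y, z in degrees, then the shift along the tool's x, y, z in m, then the opening, from 0 (shut) to 1 (fully open). In form: [[ax, ay, az, tx, ty, tz, claw], ...]. A call has 1 to 8 rows; each row shifts and turns the commanded pose from where the row before left it, along the tool's axes as they then stand; what a row does not reach is not made up. A row lasts 1/12 s, in which the tool goes at most 41.7 mm and 7.16 degrees, less where a joint would pass 70% of its speed; a pose out of reach is approached as far as the arm can. A call is refused whole if a number of a shift passes 0.0417 or a number of a turn 7.16, either way. A call with a gripper value outside its range is refused whole. The fingers move at their own pace and stop on an object; "force" is the grip in N (left out, the last holds). Time passes only in rows, so rows that do not move let the fingers close. It gives the time, the measured TCP pose, the force, the opening and the grip force at its end, in the units of the state.
- status.read_state(): the state, without advancing time (a new reading comes with each control period).
- read_camera(name): name is "side" or "top"; returns a dict with "color" (384x512x3 uint8, red, green, blue), "intrinsics" (3x3 intrinsics, pixels), "world_from_camera" (4x4, takes a point from camera to world coordinates). Camera axes: x right, y up, looking along -z (the intrinsics and any distortion apply to the point x, -y, -z); pixel columns grow to the right and rows downward; lengths in m; the calibration is good to about 2 mm. A picture is of the moment at which its call begins. There is no depth.
- workorder.finish_job(): hands the job in; it is judged then, once.
Trained networks look in a picture, given as the dict that the camera call returned (one of the last four; its "shot" number tells which), for a name from the list of things; names that differ only in an ending like _2 or _b are one class to them, and where a whole thing is asked for, a point or a joint stands for the part that bears it (a point fixed in the world has none). Each returns a list of dicts, best first, with "score" (0 to 1); they miss things now and then, are a little off and sometimes report something else, mostly with a low value. They report only what shows in the picture. A call takes as long as a camera call.
- masks_of(picture, name): "mask" (384x512 bool, what is visible of it) and "bbox" ([left, top, right, bottom] in pixels, round what is visible of it).
The state is a dict: "time": time; "q": joint angles; "joint_vel": joint speeds; "joint_torque": joint torques, N m; "tool_pos": TCP position; "tcp_rot": TCP orientation; "wrist_force": force on the tool from outside, world axes, zero at the start; "torque": the same for the moment, N m; "width": opening from 0.0 (shut) to 1.0 (fully open); "grip_force": force on a finger pad.
Only numpy, scipy, OpenCV 4.12 (cv2) and the standard library are available. Lean on these libraries where they do the work, as an engineer would, in place of code of your own. Each camera call takes 0.05 s, during which the arm holds its last target. There are 200 camera calls.

### The job

Take the spice jar that was left standing by itself on the worktop and put it back into the spice rack, in the gap in the middle of the row that has closed up too narrow for it: stand it on the rack's board in front of the gap and ease it straight in, so that it parts its neighbours and the sliding end of the rack gives way. Press it fully home against the back board, firmly enough to feel it seat but gently, for it is glass; every jar must stay upright in the row, and the other things on the worktop stay where they are.

Things in the scene. Friction and masses are not known exactly. Their poses are not given: they have to be found in the camera images.
- spare_jar: The jar to put back: glass spice jar with a dark cap, a plain upright cylinder of diameter 41 mm over its whole height of 105 mm, about 0.11 kg; origin at the centre of its underside, z up. Glass, friction about 0.3 on glass and on the rack's lacquered wood. It stands alone on the worktop, left of the rack.
- spice_rack: Open-fronted spice rack of light wood, fixed to the worktop. Origin: centre of its underside; x from open front to back, y left along the row, z up. Base board 115 mm deep (x), 300 mm long (y), both about the origin, 12 mm thick, no front lip. Left cheek: inner face at y = 138 mm, 80 mm high. The row stands along the back, two jars left of the gap, two right of it.
- rack_gap (a point): Point on top of the base board (rack z = 12 mm), in the middle of the gap as it is at the start (rack y = 44 mm, gap 22 mm wide), at the depth where a 41 mm jar touching the back board has its axis (rack x = 27 mm). Axes as spice_rack. The left pair stands against the cheek, so the right pair and the end stop give way: once in, the jar's axis is 8 to 27 mm to the right of this point.
- back_board: Upright back board of the rack, part of it and with the same origin and axes as spice_rack: its front face is at x = 47.5 mm and runs over the rack's whole length, from z = 10 to 72 mm; rigid wood. The jar is to be pressed home against it; a press of 5 to 10 N is right for the glass. Parting the row before that takes up to about 20 N of push, which falls off again as the jar comes into line.
- end_stop (a joint): Sliding right end of the rack, a 10 mm wooden plate, 90 mm deep and 75 mm high, held by a steel bracket over the back board. Value in m: 0 as first set, growing to the right (rack -y) to at most 0.035. It gives way to about 2 N and stays where it is left; no spring.
- end_stop_face (a point): Point on the end stop's inner face (the one that touches the row), at the row's mid height; at joint value 0 it is at rack y = -50.5 mm.
- row_jar_a: Glass spice jar with a dark cap, a plain upright cylinder of diameter 41 mm over its whole height of 105 mm, about 0.11 kg; origin at the centre of its underside, z up. Glass, friction about 0.3 on glass and on the rack's lacquered wood. One of the four jars already standing in the rack's row, within 2 mm of touching the back board; which one stands where varies.
- row_jar_b: Glass spice jar with a dark cap, a plain upright cylinder of diameter 41 mm over its whole height of 105 mm, about 0.11 kg; origin at the centre of its underside, z up. Glass, friction about 0.3 on glass and on the rack's lacquered wood. One of the four jars already standing in the rack's row, within 2 mm of touching the back board; which one stands where varies.
- row_jar_c: Glass spice jar with a dark cap, a plain upright cylinder of diameter 41 mm over its whole height of 105 mm, about 0.11 kg; origin at the centre of its underside, z up. Glass, friction about 0.3 on glass and on the rack's lacquered wood. One of the four jars already standing in the rack's row, within 2 mm of touching the back board; which one stands where varies.
- row_jar_d: Glass spice jar with a dark cap, a plain upright cylinder of diameter 41 mm over its whole height of 105 mm, about 0.11 kg; origin at the centre of its underside, z up. Glass, friction about 0.3 on glass and on the rack's lacquered wood. One of the four jars already standing in the rack's row, within 2 mm of touching the back board; which one stands where varies.
- pepper_mill: Bystander: turned wooden pepper mill, 58 mm across, 170 mm high; origin at the centre of its underside.
- kitchen_timer: Bystander: round wind-up timer, 67 mm across, 54 mm high; origin at the centre of its underside.
- prep_bowl: Bystander: small round ceramic bowl, 115 mm across, 50 mm high; origin at the centre of its underside.

How it is judged:
By the outcome, as a careful person would: the job done as asked, in the order asked, and still so for the second after the job is handed in, with the robot touching nothing.
It also fails if it takes over 67 s, if anything falls off the work surface, if the arm or the gripper's body presses on something with over 40 N, if the wrist force passes 120 N, or if a joint passes its speed limit or range.

## Working session

There is one attempt and no reset: what is moved stays moved. The work goes in short steps, Python scripts to look and compute and a tool call to move; the robot and the scene stay as the last step left them, time stands still between calls to the robot, and variables do not carry over. Pictures are saved under pics/ and viewed, at most 10 in all, crops included, and the job is handed in when it is done.

Besides the shell and the picture viewer there is one more tool, called as name(argument=value, ...) on one line, values as JSON. drive_tool: Moves the arm, as the interface text tells. Its arguments: {"type":"object","properties":{"rows":{"type":"array"},"force":{"type":"number"}},"required":["rows"]}

```bash
mkdir -p pics; ls
cat > h.py <<'E'
import numpy as np, cv2
from workcell import status, read_camera, workorder, masks_of
def proj(p,P):
    T=np.linalg.inv(p["world_from_camera"]);c=(T@np.append(P,1))[:3]
    v=np.array([c[0],-c[1],-c[2]]);u=p["intrinsics"]@v;return u[:2]/u[2]
def ray(p,uv):
    T=np.array(p["world_from_camera"]);d=np.linalg.inv(p["intrinsics"])@np.array([uv[0],uv[1],1.])
    return T[:3,3],T[:3,:3]@np.array([d[0],-d[1],-d[2]])
def onz(p,uv,z):
    o,d=ray(p,uv);return o+d*(z-o[2])/d[2]
E
python3 - <<'E'
from h import *
for n in("top","side"):
    p=read_camera(n);cv2.imwrite(f"pics/{n}0.png",p["color"][:,:,::-1])
    print(n,[k for k in p],np.round(p["intrinsics"],1).tolist(),np.round(p["world_from_camera"],3).tolist())
    for m in("spare_jar","spice_rack","end_stop","pepper_mill","kitchen_timer","prep_bowl"):
        print(m,[(round(r["score"],2),r["bbox"]) for r in masks_of(p,m)][:7])
print(status.read_state())
E
```

```text
pics
top ['color', 'intrinsics', 'world_from_camera', 'shot'] [[369.7, 0.0, 261.1], [0.0, 369.7, 191.0], [0.0, 0.0, 1.0]] [[-0.01, 0.99, -0.143, 0.367], [-1.0, -0.01, -0.005, 0.036], [-0.006, 0.143, 0.99, 1.091], [0.0, 0.0, 0.0, 1.0]]
spare_jar [(0.78, [244.6, 211.0, 259.1, 228.1])]
spice_rack [(0.93, [314.4, 153.8, 435.1, 220.3])]
end_stop [(0.67, [386.3, 167.6, 406.4, 205.9]), (0.44, [156.9, 219.2, 199.2, 259.1]), (0.34, [340.4, 158.9, 362.4, 178.8])]
pepper_mill [(0.62, [133.0, 201.5, 141.4, 217.3])]
kitchen_timer [(0.61, [353.4, 230.3, 376.5, 252.5])]
prep_bowl [(0.8, [158.4, 217.1, 199.9, 258.7])]
side ['color', 'intrinsics', 'world_from_camera', 'shot'] [[366.6, 0.0, 258.0], [0.0, 366.6, 186.7], [0.0, 0.0, 1.0]] [[0.98, 0.133, -0.145, 0.368], [-0.197, 0.61, -0.768, -0.727], [-0.014, 0.781, 0.624, 0.686], [0.0, 0.0, 0.0, 1.0]]
spare_jar [(0.94, [219.7, 164.0, 236.7, 208.0])]
spice_rack [(0.89, [265.5, 221.9, 335.8, 368.7])]
end_stop [(0.7, [270.8, 300.7, 333.4, 321.7])]
pepper_mill [(0.67, [272.0, 298.6, 334.1, 322.9]), (0.6, [216.7, 92.0, 237.5, 143.6])]
kitchen_timer [(0.89, [205.4, 280.3, 238.2, 312.0])]
prep_bowl [(0.87, [187.1, 141.3, 223.8, 168.0])]
{'time': 0.7, 'q': array([ 1.15009925e+00,  2.63837800e-01,  1.60399263e+00, -1.73903977e-05,
        1.27369761e+00, -3.68706412e-02]), 'joint_vel': array([-0.00024422, -0.00110753,  0.00092895,  0.00087859, -0.00032738,
       -0.00043483]), 'joint_torque': array([-1.62651049e-03, -5.14843082e+01, -3.67609155e+01, -2.13716294e-05,
        5.92747838e-04,  3.30690270e-06]), 'tool_pos': array([0.25275699, 0.62589103, 0.23132566]), 'tcp_rot': array([5.99205287e-01, 3.08388774e+00, 9.29291420e-05]), 'wrist_force': array([-0.05858328,  0.14628801, -0.59262204]), 'torque': array([ 0.00523219, -0.01579152,  0.02325742]), 'grip_force': 0.0, 'width': 0.9999013300955081}
```

Run:
```python
import cv2,numpy as np
a=cv2.imread("pics/top0.png");b=cv2.imread("pics/side0.png")
cv2.imwrite("pics/a.png",cv2.resize(a[140:270,120:450],None,fx=2.4,fy=2.4,interpolation=2))
cv2.imwrite("pics/b.png",cv2.resize(b[80:380,170:350],None,fx=2,fy=2,interpolation=2))
```

```text
(no output)
```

View pics/a.png

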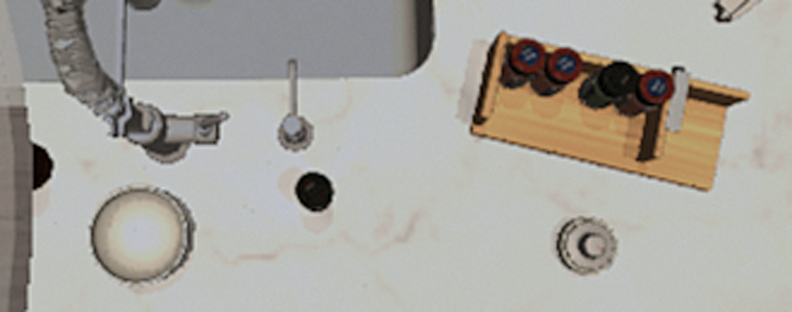

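View pics/b.png

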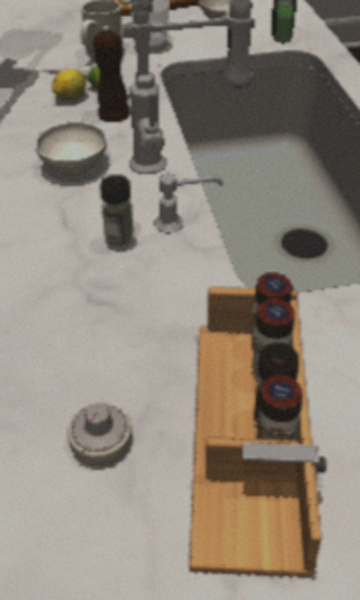

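The top crop shows the spare jar with its black cap at full-image pixel (251,220). The soap dispenser is at (243,194), the bowl at (178,239), the timer at (364,242), and the rack spans (314–435, 153–220) with its open front towards the robot. The gap sits between the second and third jars. The side view agrees. Next I'll fit poses to the masks.

```bash
cat >> h.py <<'E'
from scipy.optimize import minimize
def hull(p,pts,S=4):
    q=np.array([proj(p,x) for x in pts]);im=np.zeros((384*S,512*S),np.uint8)
    cv2.fillConvexPoly(im,cv2.convexHull(np.round((q+.5)*S).astype(np.int32)),1)
    return cv2.resize(im.astype(np.float32),(512,384),interpolation=cv2.INTER_AREA)
def cyl(x,y,z,d=.041,h=.105):
    t=np.linspace(0,2*np.pi,24);return [(x+d/2*np.cos(a),y+d/2*np.sin(a),zz) for a in t for zz in(z,z+h)]
def box(pose,x,y,z):
    c,s=np.cos(pose[2]),np.sin(pose[2]);return [(pose[0]+c*a-s*b,pose[1]+s*a+c*b,k) for a in x for b in y for k in z]
def fitcyl(pm,x0,z=0,**k):
    f=lambda v:sum(1-np.minimum(m,r).sum()/np.maximum(m,r).sum() for p,m in pm for r in[hull(p,cyl(v[0],v[1],z,**k))])
    r=minimize(f,x0,method="Nelder-Mead",options=dict(initial_simplex=[x0,np.add(x0,[.01,0]),np.add(x0,[0,.01])],xatol=1e-4));return r.x,r.fun
E
python3 - <<'E'
from h import *
P={n:read_camera(n) for n in("top","side")}
M={}
for n,p in P.items():
    M[n]={}
    for m in("spare_jar","spice_rack","row_jar_a","end_stop","kitchen_timer"):
        M[n][m]=[(r["score"],r["mask"],r["bbox"]) for r in masks_of(p,m)]
    print(n,[(round(s,2),np.round(b).tolist()) for s,_,b in M[n]["row_jar_a"]])
x0=onz(P["top"],(251,220),.105)[:2]; print(x0)
for ns in(("top","side"),("side",),("top",)):
    print(ns,fitcyl([(P[n],M[n]["spare_jar"][0][1].astype(np.float32)) for n in ns],x0))
d=[]
for n,p in P.items():
    rm=M[n]["spice_rack"][0][1]; ig=np.zeros_like(rm)
    for s,m,b in M[n]["row_jar_a"]+M[n]["end_stop"][:1]: 
        if b[1]>140 and (n=="top" and b[0]>300 or n=="side" and b[1]>215): ig|=m
    ig=cv2.dilate(ig.astype(np.uint8),np.ones((5,5)))>0
    d.append((p,rm.astype(np.float32),~ig));cv2.imwrite(f"pics/m_{n}.png",np.where(ig,128,rm*255).astype(np.uint8))
def f(v,D=d):
    e=0
    for p,m,w in D:
        r=np.maximum.reduce([hull(p,box(v,*b)) for b in(((-.0575,.0575),(-.15,.15),(0,.012)),((.0475,.0575),(-.15,.15),(.01,.072)),((-.0575+v[3],.0575),(.138,.15),(.01,.08)))])
        e+=1-(np.minimum(m,r)*w).sum()/(np.maximum(m,r)*w).sum()
    return e
g=onz(P["top"],(375,187),.01)
for D in(d,d[:1],d[1:]):
    v0=np.array([g[0],g[1],-.24,.02]);best=minimize(f,v0,args=(D,),method="Nelder-Mead",options=dict(initial_simplex=[v0]+[v0+e for e in np.diag([.02,.02,.1,.02])],xatol=1e-4,maxiter=250))
    print(np.round(best.x,4),best.fun)
    if D is d: V=best.x; np.save("rack.npy",V)
T=[(M["top"]["kitchen_timer"],"top")]
print("timer",fitcyl([(P[n],M[n]["kitchen_timer"][0][1].astype(np.float32)) for n in P],onz(P["top"],(364,242),.03)[:2],d=.067,h=.045))
for n,p in P.items():
    im=p["color"].copy()
    for b in(((-.0575,.0575),(-.15,.15),(0,.012)),((.0475,.0575),(-.15,.15),(.01,.072)),((-.0575+V[3],.0575),(.138,.15),(.01,.08))):
        q=cv2.convexHull(np.array([proj(p,x) for x in box(V,*b)],np.float32));cv2.polylines(im,[np.round(q*16).astype(int)],True,(0,255,0),1,shift=4)
    for yy in(.0965+.021,.0755,.0125,-.0295):
        c=box(V,(.027,),(yy,),(.117,))[0];u=proj(p,c);cv2.circle(im,tuple(int(t) for t in np.round(u)),1,(255,0,255),-1)
    P[n]=im
a=cv2.resize(P["top"][140:260,300:450],None,fx=3,fy=3)[:,:,::-1];b=cv2.resize(P["side"][210:375,255:345],None,fx=3,fy=3)[:,:,::-1]
o=np.zeros((500,730,3),np.uint8);o[:360,:450]=a;o[:495,455:725]=b;cv2.imwrite("pics/c.png",o)
E
```

```text
top [(0.87, [374.0, 166.0, 402.0, 186.0]), (0.82, [328.0, 159.0, 346.0, 179.0]), (0.7, [363.0, 166.0, 384.0, 182.0]), (0.58, [342.0, 157.0, 365.0, 180.0]), (0.21, [242.0, 212.0, 258.0, 232.0])]
side [(0.81, [302.0, 267.0, 321.0, 299.0]), (0.76, [298.0, 214.0, 317.0, 239.0]), (0.6, [298.0, 227.0, 315.0, 259.0]), (0.57, [298.0, 251.0, 323.0, 290.0])]
[0.43143219 0.06859182]
('top', 'side') (array([0.43641911, 0.07264951]), np.float64(0.15923535823822021))
('side',) (array([0.43571506, 0.07479174]), np.float64(0.052755117416381836))
('top',) (array([0.43720208, 0.07187937]), np.float64(0.0801626443862915))
[ 0.528  -0.2779 -0.2474  0.0143] 0.11209523677825928
[ 0.5299 -0.2793 -0.2444  0.0266] 0.03660339117050171
[ 0.5273 -0.2766 -0.2462  0.0167] 0.05102759599685669
timer (array([ 0.37143241, -0.24882718]), np.float64(0.4845570921897888))
```

View pics/c.png

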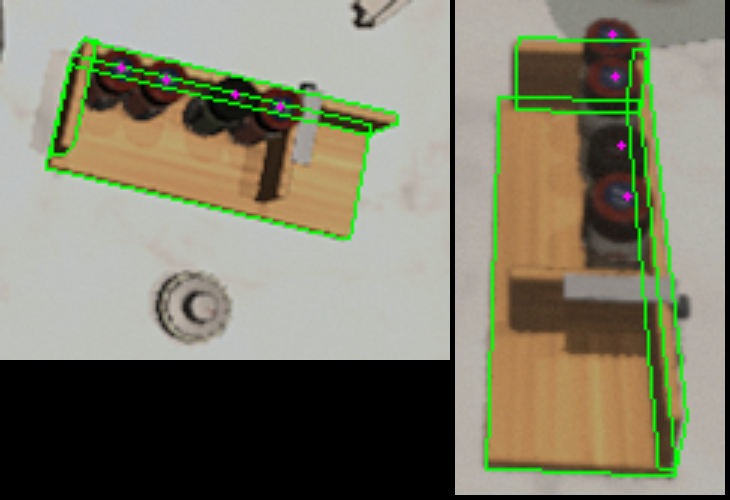

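```bash
cat >> h.py <<'E'
from scipy.spatial.transform import Rotation as Ro
A=-.246
def rackw(x,y,z=0): return np.array([.528+np.cos(A)*x-np.sin(A)*y,-.278+np.sin(A)*x+np.cos(A)*y,z])
def plan(target,yawdir=A):
    s=status.read_state();R=Ro.from_rotvec(s["tcp_rot"]).as_matrix()
    d=R.T@(np.array(target)-s["tool_pos"]);
    # yaw so that tool y is along +-rack y, least turn
    best=None
    for sg in(1,-1):
        y=sg*np.array([-np.sin(yawdir),np.cos(yawdir),0]);z=np.array([0,0,-1.]);G=np.column_stack([np.cross(y,z),y,z])
        rv=Ro.from_matrix(R.T@G).as_rotvec(degrees=True)
        if best is None or np.linalg.norm(rv)<np.linalg.norm(best):best=rv
    print("t",round(s["time"],2),"pos",np.round(s["tool_pos"],4),"turn",np.round(best,2),"shift",np.round(d,4),"F",np.round(s["wrist_force"],1),"w",round(s["width"],3),"g",round(s["grip_force"],1),"q",np.round(s["q"],2))
    return d,best
E
python3 - <<'E'
from h import *
plan([.33,.35,.25]); plan([.437,.073,.25])
s=status.read_state();print(Ro.from_rotvec(s["tcp_rot"]).as_matrix().round(3))
p=read_camera("top")
for n in("pepper_mill",):
    print(onz(p,(137,209),.1))
print(onz(p,(189,194),.05),onz(p,(212,190),.2),onz(p,(242,194),.05), rackw(-.016,.042))
E
```

```text
t 1.3 pos [0.2527 0.6259 0.2313] turn [ 0.    0.   -7.89] shift [-0.1749 -0.2269 -0.0187] F [1.2 0.5 0.1] w 1.003 g 0.0 q [ 1.15  0.26  1.6  -0.    1.27 -0.04]
t 1.3 pos [0.2527 0.6259 0.2313] turn [ 0.    0.   -7.89] shift [-0.3779 -0.4437 -0.0187] F [1.2 0.5 0.1] w 1.003 g 0.0 q [ 1.15  0.26  1.6  -0.    1.27 -0.04]
[[-0.927  0.374  0.   ]
 [ 0.374  0.927  0.   ]
 [-0.     0.    -1.   ]]
[0.46441715 0.37576867 0.1       ]
[0.51068046 0.24635039 0.05      ] [0.49917962 0.16013708 0.2       ] [0.50911919 0.09555752 0.05      ] [ 0.5227098  -0.23336802  0.        ]
```

Run:
```python
import cv2,numpy as np
a=cv2.imread("pics/top0.png");b=cv2.imread("pics/side0.png")
o=np.vstack([a[:300,:270],]);o=cv2.resize(o,(400,444));o2=cv2.resize(b[:200,130:330],(400,400))
c=np.zeros((444,800,3),np.uint8);c[:,:400]=o;c[:400,400:]=o2;cv2.imwrite("pics/d.png",c)
```

```text
(no output)
```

View pics/d.png

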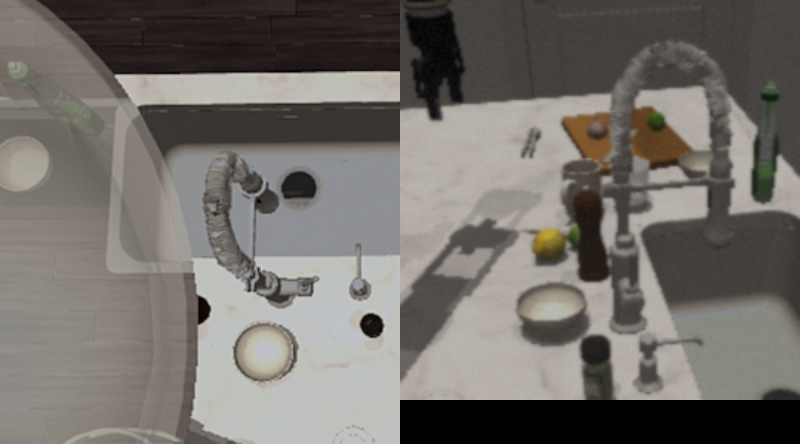

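The faucet's gooseneck is tall and rises from (0.51, 0.25), so I'll pass in front of it with tool x below 0.40.

drive_tool(rows=[[0,0,-4,-0.015,-0.032,-0.002,1],[0,0,-3.9,-0.015,-0.032,-0.002,1],[0,0,0,-0.015,-0.032,-0.002,1],[0,0,0,-0.015,-0.032,-0.002,1],[0,0,0,-0.015,-0.032,-0.002,1],[0,0,0,-0.015,-0.032,-0.002,1],[0,0,0,-0.015,-0.032,-0.002,1],[0,0,0,-0.015,-0.032,-0.002,1]])

```text
time: 2.02
tool_pos: [0.2996, 0.3458, 0.2475]
tcp_rot: [0.384, 3.118, 0.0]
wrist_force: [1.5, 0.1, 0.7]
width: 0.999
grip_force: 0.0
```

drive_tool(rows=[[0,0,0,-0.013,-0.028,0,1],[0,0,0,-0.013,-0.028,0,1],[0,0,0,-0.013,-0.028,0,1],[0,0,0,-0.013,-0.028,0,1],[0,0,0,-0.013,-0.028,0,1],[0,0,0,0,0,0,1],[0,0,0,0,0,0,1]])

```text
time: 2.6
tool_pos: [0.3289, 0.1947, 0.2476]
tcp_rot: [0.391, 3.116, 0.001]
wrist_force: [0.1, 0.6, 0.3]
width: 0.997
grip_force: 0.0
```

```bash
python3 -c "
from h import *
plan([.437,.073,.051])"
```

```text
t 2.6 pos [0.3289 0.1947 0.2476] turn [ 0.06  0.04 -0.21] shift [-0.1346 -0.0914  0.1966] F [0.1 0.6 0.3] w 0.997 g 0.0 q [ 0.47 -0.33  2.15  0.    1.32 -0.85]
```

drive_tool(rows=[[0,0,-0.2,-0.027,-0.018,0.01,1],[0,0,0,-0.027,-0.018,0.01,1],[0,0,0,-0.027,-0.018,0.01,1],[0,0,0,-0.027,-0.018,0.01,1],[0,0,0,-0.0265,-0.0195,0.01,1],[0,0,0,0,0,0,1],[0,0,0,0,0,0,1]])

```text
time: 3.18
tool_pos: [0.4374, 0.0747, 0.1964]
tcp_rot: [-0.383, -3.116, -0.0]
wrist_force: [0.0, -0.9, 1.1]
width: 1.003
grip_force: 0.0
```

drive_tool(rows=[[0,0,0,0,0,0.024,1],[0,0,0,0,0,0.024,1],[0,0,0,0,0,0.024,1],[0,0,0,0,0,0.024,1],[0,0,0,0,0,0.024,1],[0,0,0,0,0,0.026,1],[0,0,0,0,0,0,1],[0,0,0,0,0,0,1]])

```text
time: 3.85
tool_pos: [0.4353, 0.0759, 0.0506]
tcp_rot: [-0.376, -3.115, 0.001]
wrist_force: [0.1, 0.5, 0.3]
width: 0.998
grip_force: 0.0
```

```bash
python3 -c "
from h import *
plan([.437,.073,.051])
a=read_camera('side');cv2.imwrite('pics/e.png',cv2.resize(a['color'][100:260,150:310,::-1],(560,560)))"
```

```text
t 3.85 pos [0.4353 0.0759 0.0506] turn [-0.05 -0.2   0.32] shift [-0.0024 -0.0024 -0.0004] F [0.1 0.5 0.3] w 0.998 g 0.0 q [ 0.12  0.02  2.25  0.    0.88 -1.21]
```

View pics/e.png

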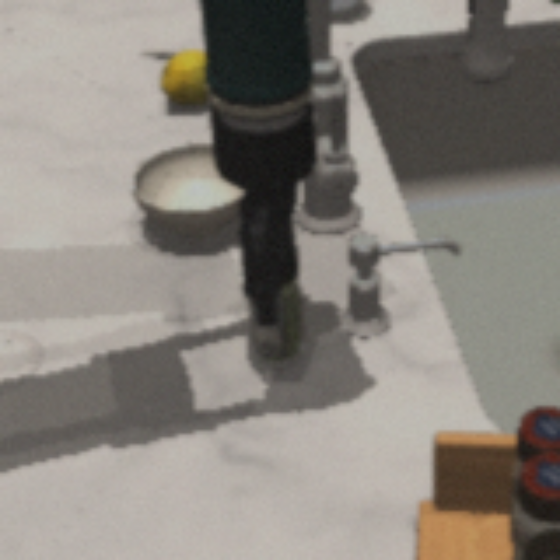

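The near finger stands in front of the jar at about (270,300) in the crop, with the jar showing between the fingers and slightly to the right. Closing now.

drive_tool(rows=[[0,0,0.3,-0.0025,-0.0025,0,1],[0,0,0,0,0,0,0.4],[0,0,0,0,0,0,0.4],[0,0,0,0,0,0,0.3],[0,0,0,0,0,0,0.3],[0,0,0,0,0,0,0.3],[0,0,0,0,0,0,0.3],[0,0,0,0,0,0,0.3]], force=30)

```text
time: 4.57
tool_pos: [0.4396, 0.0714, 0.0522]
tcp_rot: [0.388, 3.116, 0.0]
wrist_force: [-1.1, -0.7, 5.5]
width: 0.468
grip_force: 29.9
```

drive_tool(rows=[[0,0,0,0,0,0,0.3],[0,0,0,0,0,-0.01,0.3],[0,0,0,0,0,-0.02,0.3],[0,0,0,0,0,-0.02,0.3],[0,0,0,0,0,-0.02,0.3],[0,0,0,0,0,-0.02,0.3],[0,0,0,0,0,0,0.3],[0,0,0,0,0,0,0.3]])

```text
time: 5.23
tool_pos: [0.4399, 0.0717, 0.1425]
tcp_rot: [0.388, 3.115, 0.001]
wrist_force: [-0.1, -0.0, -2.1]
width: 0.47
grip_force: 30.5
```

```bash
python3 -c "
from h import *
t=rackw(-.017,.042,.2);print(t)
plan(t)
for n in('top','side'):
  p=read_camera(n);r=masks_of(p,'spare_jar');print(n,[(round(x['score'],2),np.round(x['bbox'])) for x in r],proj(p,[.4374,.0735,.09]),proj(p,[.4374,.0735,.195]))"
```

```text
[ 0.5217399  -0.23312449  0.2       ]
t 5.23 pos [0.4399 0.0717 0.1425] turn [ 0.07  0.16 -0.1 ] shift [-0.1543 -0.2754 -0.0574] F [-0.1 -0.  -2.1] w 0.47 g 30.5 q [ 0.11 -0.1   2.17  0.    1.07 -1.22]
top [] [249.35802072 218.17398109] [247.73515337 215.12876775]
side [(0.52, array([218., 151., 235., 182.]))] [228.29501517 175.04642045] [225.63428294 141.94287795]
```

drive_tool(rows=[[0,0,0,-0.008,-0.014,-0.015,0.3],[0,0,0,-0.016,-0.028,-0.015,0.3],[0,0,0,-0.018,-0.032,-0.015,0.3],[0,0,0,-0.018,-0.032,-0.012,0.3],[0,0,0,-0.018,-0.032,0,0.3],[0,0,0,-0.018,-0.032,0,0.3],[0,0,0,-0.018,-0.032,0,0.3],[0,0,0,-0.018,-0.032,0,0.3]])

```text
time: 6.1
tool_pos: [0.5089, -0.1892, 0.1967]
tcp_rot: [-0.388, -3.115, -0.001]
wrist_force: [0.8, 0.4, -1.2]
width: 0.466
grip_force: 30.7
```

drive_tool(rows=[[0,0,0,-0.014,-0.024,0,0.3],[0,0,0,-0.008,-0.017,0,0.3],[0,0,0,0,0,0,0.3],[0,0,0,0,0,0,0.3],[0,0,0,0,0,0,0.3],[0,0,0,0,0,0,0.3]])

```text
time: 6.6
tool_pos: [0.5202, -0.2316, 0.1974]
tcp_rot: [-0.387, -3.116, -0.002]
wrist_force: [-0.7, 1.3, -0.9]
width: 0.466
grip_force: 30.8
```

Run:
```python
from h import *
plan(rackw(-.015,.042,.0645))
s=status.read_state();tp=s["tool_pos"]
im=[]
for n in('top','side'):
  p=read_camera(n);r=masks_of(p,'spare_jar');print(n,[(round(x['score'],2),np.round(x['bbox'])) for x in r])
  c=p["color"].copy()
  for pts in (cyl(tp[0],tp[1],tp[2]-.0522),):
    q=cv2.convexHull(np.array([proj(p,x) for x in pts],np.float32));cv2.polylines(c,[np.round(q*16).astype(int)],True,(0,255,0),1,shift=4)
  u=proj(p,rackw(-.018,.042,.012));cv2.circle(c,tuple(int(t) for t in np.round(u)),1,(255,0,255),-1)
  im.append(c)
o=np.zeros((540,790,3),np.uint8);o[:360,:420]=cv2.resize(im[0][130:250,300:440],None,fx=3,fy=3);o[:540,425:785]=cv2.resize(im[1][190:370,230:350],None,fx=3,fy=3)
cv2.imwrite("pics/f.png",o[:,:,::-1])
```

```text
t 6.6 pos [ 0.5202 -0.2316  0.1974] turn [ 0.04 -0.1  -0.05] shift [-0.0042 -0.0012  0.1328] F [-0.7  1.3 -0.9] w 0.466 g 30.8 q [-0.46  0.09  1.87  0.    1.18 -1.79]
top [(0.53, array([360., 181., 383., 193.])), (0.28, array([313., 154., 430., 209.]))]
side [(0.91, array([276., 194., 296., 244.]))]
```

View pics/f.png

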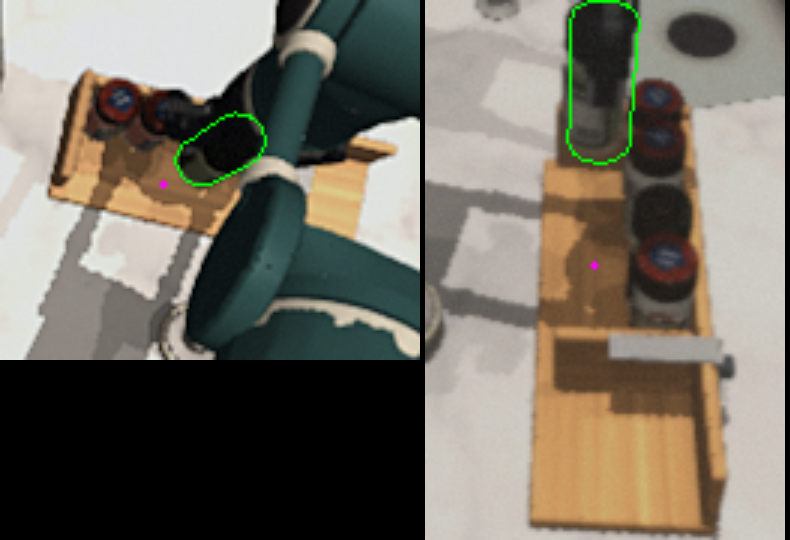

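The jar is held upright above the board. The side view matches the model with the jar about 3 mm towards the front in the grip. Lowering.

drive_tool(rows=[[0,0,0,-0.004,-0.001,0.015,0.3],[0,0,0,0,0,0.02,0.3],[0,0,0,0,0,0.022,0.3],[0,0,0,0,0,0.022,0.3],[0,0,0,0,0,0.022,0.3],[0,0,0,0,0,0.015,0.3],[0,0,0,0,0,0.01,0.3],[0,0,0,0,0,0,0.3]])

```text
time: 7.47
tool_pos: [0.5227, -0.2334, 0.0698]
tcp_rot: [-0.387, -3.113, -0.002]
wrist_force: [0.1, 0.1, -1.8]
width: 0.467
grip_force: 30.8
```

drive_tool(rows=[[0,0,0,0,0,0,0.3],[0,0,0,0,0,0,0.3],[0,0,0,0,0,0,0.3]])

```text
time: 7.72
tool_pos: [0.5257, -0.2353, 0.074]
tcp_rot: [0.387, 3.115, -0.002]
wrist_force: [-0.3, 0.3, -0.5]
width: 0.472
grip_force: 30.8
```

```bash
python3 -c "
from h import *
plan(rackw(-.015,.042,.0645))"
```

```text
t 7.72 pos [ 0.5257 -0.2353  0.074 ] turn [-0.04  0.17 -0.09] shift [0.0024 0.0011 0.0095] F [-0.3  0.3 -0.5] w 0.472 g 30.8 q [-0.46  0.22  1.96  0.    0.95 -1.79]
```

drive_tool(rows=[[0,0,0,0,0,0.002,0.3],[0,0,0,0,0,0.002,0.3],[0,0,0,0,0,0,0.3],[0,0,0,0,0,0,0.3]])

```text
time: 8.05
tool_pos: [0.5244, -0.2347, 0.0683]
tcp_rot: [-0.388, -3.117, -0.0]
wrist_force: [-0.8, -0.1, -0.7]
width: 0.472
grip_force: 30.8
```

drive_tool(rows=[[0,0,0,0,0,0.001,0.3],[0,0,0,0,0,0.001,0.3],[0,0,0,0,0,0,0.3],[0,0,0,0,0,0,0.3]])

```text
time: 8.38
tool_pos: [0.5243, -0.2347, 0.0661]
tcp_rot: [-0.388, -3.117, -0.0]
wrist_force: [0.1, -0.1, -1.0]
width: 0.471
grip_force: 30.8
```

drive_tool(rows=[[0,0,0,0,0,0.001,0.3],[0,0,0,0,0,0,0.3],[0,0,0,0,0,0,0.3]])

```text
time: 8.63
tool_pos: [0.5244, -0.2347, 0.0652]
tcp_rot: [-0.388, -3.117, -0.0]
wrist_force: [-0.1, 0.2, -1.0]
width: 0.475
grip_force: 30.8
```

drive_tool(rows=[[0,0,0,0,0,0.001,0.3],[0,0,0,0,0,0,0.3],[0,0,0,0,0,0,0.3]])

```text
time: 8.88
tool_pos: [0.5244, -0.2348, 0.0643]
tcp_rot: [-0.388, -3.117, -0.0]
wrist_force: [1.1, -0.4, -1.2]
width: 0.472
grip_force: 30.9
```

drive_tool(rows=[[0,0,0,0,0,0.001,0.3],[0,0,0,0,0,0,0.3],[0,0,0,0,0,0,0.3]])

```text
time: 9.13
tool_pos: [0.5249, -0.235, 0.0642]
tcp_rot: [0.388, 3.117, -0.001]
wrist_force: [-1.2, 0.6, 5.0]
width: 0.47
grip_force: 31.1
```

drive_tool(rows=[[0,0,0,0,0,-0.0006,0.3],[0,0,0,0,0,0,0.5],[0,0,0,0,0,0,0.55],[0,0,0,0,0,0,0.65],[0,0,0,0,0,0,0.75],[0,0,0,0,0,0,0.85],[0,0,0,0,0,0,0.85],[0,0,0,0,0,0,0.85]])

```text
time: 9.8
tool_pos: [0.5244, -0.2347, 0.0638]
tcp_rot: [-0.388, -3.117, -0.0]
wrist_force: [-0.8, 0.4, -0.1]
width: 0.851
grip_force: 0.0
```

drive_tool(rows=[[0,0,0,0.005,0,0,0.85],[0,0,0,0.01,0,0,0.85],[0,0,0,0.01,0,0,0.85],[0,0,0,0.01,0,0,0.85],[0,0,0,0.01,0,0,0.85],[0,0,0,0.005,0,0,0.85],[0,0,0,0,0,0,0.85],[0,0,0,0,0,0,0.85]])

```text
time: 10.47
tool_pos: [0.4757, -0.2225, 0.0641]
tcp_rot: [0.388, 3.117, -0.0]
wrist_force: [0.2, 0.2, 0.5]
width: 0.846
grip_force: 0.0
```

Run:
```python
from h import *
plan(rackw(-.06,.042,.057))
s=status.read_state();tp=s["tool_pos"]
im=[]
for n in('top','side'):
  p=read_camera(n);c=p["color"].copy()
  for v in ((-.018,.042),):
    w=rackw(*v);q=cv2.convexHull(np.array([proj(p,x) for x in cyl(w[0],w[1],.012)],np.float32));cv2.polylines(c,[np.round(q*16).astype(int)],True,(0,255,0),1,shift=4)
  r=masks_of(p,'spare_jar');print(n,[(round(x['score'],2),np.round(x['bbox'])) for x in r])
  r=[x for x in r if x["score"]>.4][:4]
  for x in r:
    if n=="side":
      f=fitcyl([(p,x["mask"].astype(np.float32))],rackw(-.018,.042)[:2],.012);e=f[0]-rackw(0,0)[:2];print("rack",e[0]*np.cos(A)+e[1]*np.sin(A),-e[0]*np.sin(A)+e[1]*np.cos(A),f[1])
  im.append(c)
o=np.zeros((540,790,3),np.uint8);o[:360,:420]=cv2.resize(im[0][130:250,300:440],None,fx=3,fy=3);o[:540,425:785]=cv2.resize(im[1][190:370,230:350],None,fx=3,fy=3)
cv2.imwrite("pics/g.png",o[:,:,::-1])
```

```text
t 10.47 pos [ 0.4757 -0.2225  0.0641] turn [-0.01  0.04 -0.11] shift [-0.0042  0.0009  0.0071] F [0.2 0.2 0.5] w 0.846 g 0.0 q [-0.48  0.15  2.08  0.    0.91 -1.81]
top []
side [(0.79, array([276., 239., 301., 288.]))]
rack -0.01798093786172278 0.043373979172158926 0.0817265510559082
```

View pics/g.png

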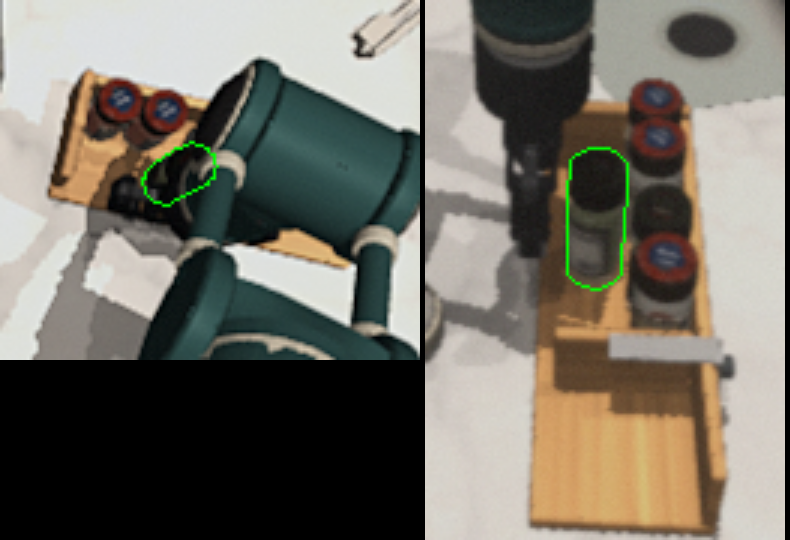

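The jar stands upright on the board at about rack (-18, 43) mm in front of the gap. Now I shut the fingers, lower them a little and tilt the tips forward.

drive_tool(rows=[[0,0,0,0,0,0.004,0.4],[0,0,0,0,0,0.004,0],[0,-2.5,0,0,0,0,0],[0,-2.5,0,0,0,0,0],[0,0,0,0,0,0,0],[0,0,0,0,0,0,0],[0,0,0,0,0,0,0],[0,0,0,0,0,0,0]], force=30)

```text
time: 11.33
tool_pos: [0.4765, -0.2227, 0.056]
tcp_rot: [0.377, 3.032, -0.017]
wrist_force: [1.4, -0.9, 0.1]
width: 0.004
grip_force: 0.0
```

drive_tool(rows=[[0,0,0,-0.003,0,0,0],[0,0,0,-0.003,0,0.0005,0],[0,0,0,-0.003,0,0,0],[0,0,0,-0.003,0,0.0005,0],[0,0,0,-0.003,0,0,0],[0,0,0,0,0,0,0],[0,0,0,0,0,0,0]])

```text
time: 11.92
tool_pos: [0.4908, -0.2263, 0.0562]
tcp_rot: [0.377, 3.032, -0.017]
wrist_force: [-0.0, 0.4, -0.1]
width: 0.003
grip_force: 0.0
```

```bash
cat >> h.py <<'E'
def rs():
    s=status.read_state();e=s["tool_pos"]-rackw(0,0);c,n=np.cos(A),np.sin(A);f=s["wrist_force"]
    print("t",round(s["time"],2),"rack TCP mm",np.round([1e3*(e[0]*c+e[1]*n),1e3*(-e[0]*n+e[1]*c),1e3*e[2]],1),"F rack",np.round([f[0]*c+f[1]*n,-f[0]*n+f[1]*c,f[2]],1),"w",round(s["width"],3))
def jars():
    p=read_camera("side");c,n=np.cos(A),np.sin(A)
    for x in masks_of(p,"row_jar_a"):
        if x["bbox"][1]>200:
            b=x["bbox"];w=onz(p,((b[0]+b[2])/2,b[1]+ (b[2]-b[0])*.4),.117)-rackw(0,0);print("cap",round(x["score"],2),np.round(b),np.round(1e3*np.array([w[0]*c+w[1]*n,-w[0]*n+w[1]*c]),1))
    return p
E
python3 -c "
from h import *
rs();jars()"
```

```text
t 11.92 rack TCP mm [-48.7  41.1  56.2] F rack [-0.1  0.4 -0.1] w 0.003
cap 0.83 [299. 249. 322. 292.] [27.1 11.6]
cap 0.72 [301. 216. 318. 229.] [ 31.9 111.2]
cap 0.61 [298. 228. 318. 258.] [25.9 72.4]
cap 0.56 [299. 266. 320. 299.] [ 23.4 -27.7]
```

drive_tool(rows=[[0,0,0,-0.002,0,0.0002,0],[0,0,0,-0.002,0,0.0002,0],[0,0,0,-0.002,0,0.0002,0],[0,0,0,-0.002,0,0.0002,0],[0,0,0,-0.002,0,0.0002,0],[0,0,0,-0.002,0,0.0002,0],[0,0,0,-0.002,0,0.0002,0],[0,0,0,0,0,0,0]])

```text
time: 12.68
tool_pos: [0.5047, -0.2298, 0.0562]
tcp_rot: [0.377, 3.031, -0.017]
wrist_force: [0.5, -0.1, -0.4]
width: -0.001
grip_force: 0.0
```

Run:
```python
from h import *
rs();p=jars()
for x in masks_of(p,'spare_jar'):
  if x["score"]>.4:
      f=fitcyl([(p,x["mask"].astype(np.float32))],rackw(-.01,.042)[:2],.012);e=f[0]-rackw(0,0)[:2];print(x["score"],x["bbox"],"rack",e[0]*np.cos(A)+e[1]*np.sin(A),-e[0]*np.sin(A)+e[1]*np.cos(A),f[1])
```

```text
t 12.68 rack TCP mm [-34.3  41.1  56.2] F rack [ 0.5  0.  -0.4] w -0.001
cap 0.76 [303. 266. 319. 301.] [ 26.2 -24.5]
cap 0.68 [301. 227. 317. 253.] [28.6 80.4]
cap 0.67 [297. 251. 320. 292.] [22.8  5.3]
0.6 [282.1, 239.2, 307.6, 290.0] rack -0.003268860292969234 0.043930807163670704 0.23448991775512695
```

drive_tool(rows=[[0,0,0,-0.001,0,0.0001,0],[0,0,0,-0.001,0,0.0001,0],[0,0,0,-0.001,0,0.0001,0],[0,0,0,-0.001,0,0.0001,0],[0,0,0,-0.001,-0.0005,0.0001,0],[0,0,0,-0.001,-0.0005,0.0001,0],[0,0,0,0,0,0,0],[0,0,0,0,0,0,0]])

```text
time: 13.5
tool_pos: [0.5097, -0.2321, 0.0558]
tcp_rot: [0.377, 3.032, -0.016]
wrist_force: [-1.8, 1.1, 0.2]
width: -0.001
grip_force: 0.6
```

drive_tool(rows=[[0,0,0,-0.001,-0.0005,0.0001,0],[0,0,0,-0.001,-0.0005,0.0001,0],[0,0,0,0,0,0,0],[0,0,0,0,0,0,0]])

```text
time: 13.83
tool_pos: [0.5111, -0.2334, 0.0557]
tcp_rot: [0.377, 3.033, -0.016]
wrist_force: [-2.1, 1.0, 0.7]
width: 0.0
grip_force: 1.7
```

```bash
python3 -c "
from h import *
rs();jars()"
```

```text
t 13.83 rack TCP mm [-27.3  39.2  55.7] F rack [-2.2  0.4  0.7] w 0.0
cap 0.85 [296. 249. 323. 290.] [24.9  6.2]
cap 0.7 [303. 267. 323. 300.] [ 29.3 -30.1]
cap 0.55 [297. 229. 317. 254.] [23.7 70. ]
cap 0.51 [302. 216. 318. 240.] [ 33.2 113.7]
```

drive_tool(rows=[[0,0,0,-0.001,-0.0006,0.0001,0],[0,0,0,-0.001,-0.0006,0.0001,0],[0,0,0,-0.001,-0.0006,0.0001,0],[0,0,0,0,0,0,0],[0,0,0,0,0,0,0]])

```text
time: 14.35
tool_pos: [0.5119, -0.2352, 0.0551]
tcp_rot: [0.378, 3.036, -0.015]
wrist_force: [-6.7, 2.3, 2.9]
width: 0.0
grip_force: 3.9
```

drive_tool(rows=[[0,0,0,-0.001,-0.0005,0.0001,0],[0,0,0,-0.001,-0.0005,0.0001,0],[0,0,0,-0.001,-0.0005,0.0001,0],[0,0,0,0,0,0,0],[0,0,0,0,0,0,0]])

```text
time: 14.77
tool_pos: [0.5146, -0.2378, 0.0551]
tcp_rot: [0.377, 3.036, -0.015]
wrist_force: [-7.4, 1.5, 3.0]
width: 0.0
grip_force: 3.6
```

Run:
```python
from h import *
rs();p=jars()
cv2.imwrite("pics/i.png",cv2.resize(p["color"][190:370,230:350,::-1],None,fx=3,fy=3))
```

```text
t 14.77 rack TCP mm [-22.8  35.8  55.1] F rack [-7.5 -0.4  3. ] w 0.0
cap 0.87 [298. 254. 322. 280.] [25.9 -2. ]
cap 0.79 [301. 269. 320. 302.] [ 24.7 -34.6]
cap 0.74 [302. 216. 317. 228.] [ 32.4 116.5]
cap 0.68 [299. 227. 319. 257.] [28.4 74.8]
```

View pics/i.png

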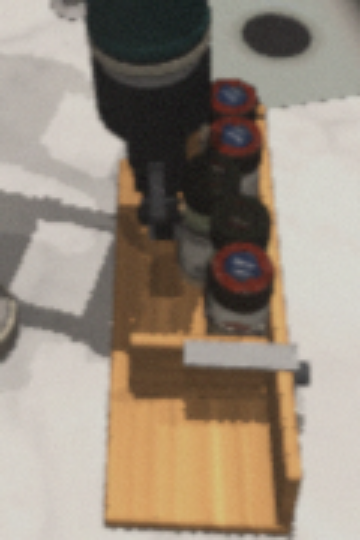

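The jar stands upright between the parting neighbours: its cap is near crop (205,180), and the right pair is moving right, with a push of about 7.5 N. Continuing.

drive_tool(rows=[[0,0,0,-0.001,-0.0003,0.0001,0],[0,0,0,-0.001,-0.0003,0.0001,0],[0,0,0,-0.001,-0.0003,0.0001,0],[0,0,0,-0.001,-0.0003,0.0001,0],[0,0,0,0,0,0,0],[0,0,0,0,0,0,0]])

```text
time: 15.37
tool_pos: [0.5193, -0.2402, 0.0552]
tcp_rot: [0.377, 3.033, -0.016]
wrist_force: [-4.2, 0.8, -0.2]
width: 0.002
grip_force: 2.1
```

drive_tool(rows=[[0,0,0,-0.001,-0.0003,0.0001,0],[0,0,0,-0.001,-0.0003,0.0001,0],[0,0,0,-0.001,-0.0003,0.0001,0],[0,0,0,-0.001,-0.0003,0.0001,0],[0,0,0,0,0,0,0],[0,0,0,0,0,0,0]])

```text
time: 15.87
tool_pos: [0.5245, -0.2428, 0.0562]
tcp_rot: [0.377, 3.03, -0.017]
wrist_force: [-1.1, -0.2, -1.6]
width: -0.001
grip_force: 0.8
```

```bash
python3 -c "
from h import *
rs();jars()"
```

```text
t 15.87 rack TCP mm [-11.9  33.3  56.2] F rack [-1.  -0.5 -1.6] w -0.001
cap 0.73 [299. 274. 318. 306.] [ 20.1 -46. ]
cap 0.58 [297. 255. 323. 279.] [25.4 -6.4]
cap 0.57 [301. 229. 317. 246.] [28.9 74.3]
```

drive_tool(rows=[[0,0,0,-0.001,0,0.0001,0],[0,0,0,-0.001,0,0.0001,0],[0,0,0,-0.001,0,0.0001,0],[0,0,0,-0.001,0,0.0001,0],[0,0,0,0,0,0,0],[0,0,0,0,0,0,0]])

```text
time: 16.47
tool_pos: [0.5281, -0.2436, 0.0559]
tcp_rot: [0.377, 3.031, -0.017]
wrist_force: [-2.0, 0.5, 0.3]
width: -0.002
grip_force: 0.8
```

drive_tool(rows=[[0,0,0,-0.001,0,0.0001,0],[0,0,0,-0.001,0,0.0001,0],[0,0,0,0,0,0,0],[0,0,0,0,0,0,0]])

```text
time: 16.8
tool_pos: [0.53, -0.2441, 0.0558]
tcp_rot: [0.377, 3.031, -0.017]
wrist_force: [-0.7, -0.1, 0.2]
width: 0.004
grip_force: 0.6
```

```bash
python3 -c "
from h import *
rs()"
```

```text
t 16.8 rack TCP mm [-6.3 33.3 55.8] F rack [-0.7 -0.3  0.2] w 0.004
```

drive_tool(rows=[[0,0,0,-0.001,0,0.0001,0],[0,0,0,0,0,0,0],[0,0,0,0,0,0,0]])

```text
time: 17.05
tool_pos: [0.5308, -0.2443, 0.0558]
tcp_rot: [0.377, 3.031, -0.017]
wrist_force: [-1.5, 0.5, 0.2]
width: -0.005
grip_force: 0.7
```

drive_tool(rows=[[0,0,0,-0.001,0,0.0001,0],[0,0,0,0,0,0,0],[0,0,0,0,0,0,0]])

```text
time: 17.3
tool_pos: [0.5311, -0.2443, 0.0555]
tcp_rot: [0.377, 3.032, -0.016]
wrist_force: [-3.4, 0.1, 0.9]
width: -0.005
grip_force: 1.7
```

drive_tool(rows=[[0,0,0,-0.0005,0,0,0],[0,0,0,0,0,0,0],[0,0,0,0,0,0,0]])

```text
time: 17.55
tool_pos: [0.5313, -0.2443, 0.0554]
tcp_rot: [0.377, 3.033, -0.016]
wrist_force: [-4.7, 0.3, 3.1]
width: 0.001
grip_force: 2.6
```

drive_tool(rows=[[0,0,0,-0.0005,0,0,0],[0,0,0,0,0,0,0],[0,0,0,0,0,0,0]])

```text
time: 17.8
tool_pos: [0.5313, -0.2443, 0.0553]
tcp_rot: [0.377, 3.034, -0.016]
wrist_force: [-6.3, 1.6, 3.3]
width: -0.003
grip_force: 3.1
```

drive_tool(rows=[[0,0,0,-0.0003,0,0,0],[0,0,0,0,0,0,0],[0,0,0,0,0,0,0],[0,0,0,0,0,0,0]])

```text
time: 18.13
tool_pos: [0.5313, -0.2443, 0.0552]
tcp_rot: [0.378, 3.035, -0.015]
wrist_force: [-6.7, 1.7, 3.1]
width: 0.003
grip_force: 3.4
```

```bash
python3 -c "
from h import *
rs()"
```

```text
t 18.13 rack TCP mm [-5.  33.5 55.2] F rack [-6.9  0.1  3.1] w 0.003
```

The push reads 7 N with no further travel, so the jar is seated. Backing off straight, then checking.

drive_tool(rows=[[0,0,0,0.001,0,0,0],[0,0,0,0.002,0,0,0],[0,0,0,0.005,0,0,0],[0,0,0,0.01,0,-0.001,0],[0,0,0,0.015,0,-0.001,0],[0,0,0,0.02,0,-0.005,0],[0,0,0,0.02,0,-0.01,0],[0,0,0,0,0,-0.02,0]])

```text
time: 18.8
tool_pos: [0.4527, -0.2231, 0.0825]
tcp_rot: [0.379, 3.041, -0.011]
wrist_force: [-0.9, -0.6, -0.2]
width: 0.002
grip_force: 0.0
```

drive_tool(rows=[[0,0,0,0,0.01,-0.03,0],[0,0,0,0,0.03,-0.03,0],[0,0,0,0,0.04,-0.03,0],[0,0,0,0,0.04,-0.03,0],[0,0,0,0,0.04,-0.02,0],[0,0,0,0,0.04,0,0],[0,0,0,0,0.03,0,0],[0,0,0,0,0,0,0]])

```text
time: 19.47
tool_pos: [0.5017, -0.012, 0.2151]
tcp_rot: [0.37, 3.029, -0.012]
wrist_force: [-0.0, 0.0, -0.7]
width: 0.004
grip_force: 0.0
```

Run:
```python
from h import *
rs();p=jars();t=read_camera("top");im=[]
for q in(t,p):
  c=q["color"].copy()
  for v in((.027,.0345),):
    w=rackw(*v);h=cv2.convexHull(np.array([proj(q,x) for x in cyl(w[0],w[1],.012)],np.float32));cv2.polylines(c,[np.round(h*16).astype(int)],True,(0,255,0),1,shift=4)
  im.append(c)
o=np.zeros((540,790,3),np.uint8);o[:360,:420]=cv2.resize(im[0][130:250,300:440],None,fx=3,fy=3);o[:540,425:785]=cv2.resize(im[1][190:370,230:350],None,fx=3,fy=3)
cv2.imwrite("pics/j.png",o[:,:,::-1])
```

```text
t 19.47 rack TCP mm [-90.3 251.6 215.1] F rack [-0.1  0.  -0.7] w 0.004
cap 0.95 [298. 274. 319. 303.] [ 20.2 -47.2]
cap 0.71 [300. 217. 319. 253.] [ 30.9 107.8]
cap 0.58 [299. 228. 319. 267.] [28.4 72.5]
cap 0.56 [299. 257. 323. 278.] [27.1 -9.6]
```

View pics/j.png

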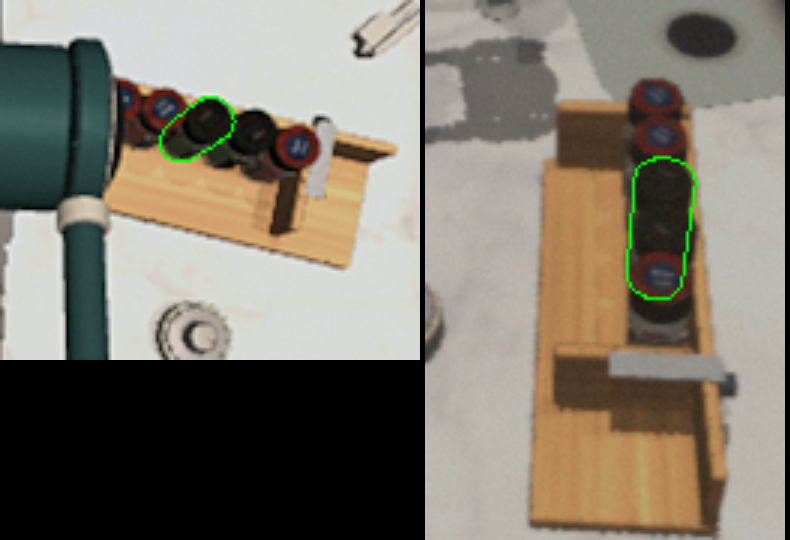

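All five jars stand upright in line. The spare jar matches the predicted seated outline, the end stop has moved right, and the timer is unmoved. Handing in.

```bash
python3 -c "
from h import *
print(workorder.finish_job())"
```

```text
the job is handed in; nothing more can be done
None
```

The spice jar is back in the gap and pressed home against the back board at about 7 N. In the last pictures all five jars stand upright, and the job was handed in at about 20 s of the 67 s allowed (no verdict was returned).

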